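# Lock the lid on the pressure cooker

### The arm

A 7-joint arm with a two-finger parallel gripper is mounted at the origin on a cart in front of the work surface, level with it; the furniture and walls round the work are solid. World frame = base frame: x ahead of the robot, y to its left, z up, the work surface at z = 0. Lengths are in m, angles in rad, forces in N, time in s.
With the tool pointing down it reaches from about 0.4 to 0.925 m from the base axis. Payload 5.6 kg.
Tool frame: the origin (TCP) lies between the finger pads; the fingertips stand manip.tcp_to_tips ahead of it and the grasp point (between the pads) is the TCP (manip.tcp_to_tips is the distance from the TCP to the fingertips, in m); z points along the fingers, y is the line along which they close (so a half turn about z gives the same grasp; the last joint's range is limited). The gripper opens to 85 mm and grips with 20 to 120 N. Pads are 22 mm wide; open, the fingers measure 114 mm over their backs; the gripper's body (76 mm by 85 mm) begins 54 mm behind the grasp point. The pads swing forward as they close: fully open they stand 13 mm farther back than shut.
Start: joints at [1.144, 0.468, -0.012, 1.603, 0.006, 1.071, -0.056], TCP at [0.243, -0.603, 0.228] pointing down, gripper open.
Joint ranges: [-2.53, 2.53], [-0.31, 2.02], [-1.57, 1.55], [0.28, 2.44], [-1.29, 4.43], [0.15, 1.84], [-2.92, 2.92]. Speed limits (rad/s): [2.57, 2.57, 3.14, 3.14, 3.14, 3.14, 3.14].

### API

Orientations are given as a rotation vector (axis times angle).
In Python, from plant import manip, eyes, ticket gives the robot as it stands.
- The arm moves only by the tool apply_moves, never from a script. Its argument "rows" is one flat list of numbers, 7 for each row, row after row: the turn, a rotation vector about the world's x, y, z normalised to -1 to 1, where 1 is 45 degrees, then the shift along the world's x, y, z normalised to -1 to 1, where 1 is 0.3 m, then the gripper's target within -1 to 1 (shut at 1, half-way at 0, fully open at -1). In form: [rx, ry, rz, dx, dy, dz, claw, rx, ry, rz, dx, dy, dz, claw, ...]. A call has 1 to 20 rows; each row is the pose to reach, as a shift and turn from the pose commanded when the call began; what a row does not reach only later rows make up. A row lasts 1/8 s, in which the tool goes at most 62.5 mm and 10.7 degrees, less where a joint would pass 70% of its speed; a pose out of reach is approached as far as the arm can. A call with a number of a shift or a turn outside -1 to 1 is refused whole. A call with a gripper value outside its range is refused whole. The fingers move at their own pace and stop on an object; the grip force is fixed at half the most. Time passes only in rows, so rows that repeat a pose let the fingers close. It gives the time, the measured TCP pose, the force, the opening and the grip force at its end, in the units of the state.
- manip.observe(): the state, without advancing time (a new reading comes with each control period).
- eyes.grab_frame(name): name is "scene" or "top"; returns the picture (384x512x3 uint8, red, green, blue); there is no depth.
- eyes.get_calibration(name): a dict with "fx", "fy", "cx", "cy" (pixels), "k1" (the pictures are not rectified: a ray, as slopes to the right and down, at radius r is drawn at 1 + k1 r^2 times it, then the intrinsics apply), "rvec" (rotation vector, rad) and "tvec" (3), from world to camera coordinates, as OpenCV has them. Camera axes: x right, y down, z forward; pixel columns grow to the right and rows downward; lengths in m; the calibration is good to about 2 mm. A picture is of the moment at which its call begins. get_calibration takes no time and is no camera call.
- ticket.close_job(): hands the job in; it is judged then, once.
The state is a dict: "time_s": time; "qpos": joint angles; "qvel": joint speeds; "tau": joint torques, N m; "tool_pos": TCP position; "ee_rot": TCP orientation; "ft_force": force on the tool from outside, world axes, zero at the start; "torque": the same for the moment, N m; "gripper_width": finger opening in m; "grasp_force": force on a finger pad.
Only numpy, scipy, OpenCV 4.12 (cv2) and the standard library are available. Lean on these libraries where they do the work, as an engineer would, in place of code of your own. Each camera call takes 0.05 s, during which the arm holds its last target. There are 200 camera calls.

### The job

Close the small pressure cooker: set its lid level in the collar with the three ears down through the gaps, then turn it clockwise by its bar handle until the ramps draw it down firmly tight on the rubber gasket, without forcing it. Let go and leave the other things on the table where they are.

Things in the scene. Friction and masses are not known exactly. Their poses are not given: they have to be found in the camera images.
- lid: steel pressure-cooker lid, loose, about 0.5 kg, right way up on the table at the start: disc 136 mm across and 10.5 mm thick with a low dome and three alike ears at its edge. Origin: centre of the disc's underside, z up. Ears are centred at 0, 120 and 240 degrees from its +x axis (any ear may go in any gap); the bar handle runs along its x axis over the centre.
- bar (a point): centre of the lid's black bar handle, 56 mm above the lid's underside; axes as the lid's. The bar is 106 mm long (along x), 18 mm wide (y), 16 mm high, with free space down to the dome 26 mm under it; two posts carry it 37 mm either side of its centre.
- ear (a point): top of the lid's ear on its +x axis, 74 mm from the centre. Each ear reaches 80 mm from the lid's centre, is 40 degrees wide, with its underside 2 mm and its top 9 mm above the disc's underside. Once the ears bite under the lugs, each further degree clockwise adds about 2 N of clamping: a turning moment of 0.65 to 0.8 N m is properly tight, under 0.5 may be loose, beyond 1.0 may be forced. A tight lid stays where it is left.
- cooker: heavy steel pressure-cooker pot, stands fast: 176 mm across its collar, 122.5 mm high, two black side handles on its x axis, out to 111 mm from the centre at 80 mm height. Origin: centre of its underside, z up. The collar, 165 mm inside, has three inward lugs, and between them gaps centred at 0, 120 and 240 degrees from the +x axis.
- gap (a point): middle of the gap on the cooker's +x axis, at the height of the lugs' tops (120.5 mm above the cooker's origin), 76.5 mm from the centre. Each gap is 52 degrees wide: an ear goes down through it with about 2.5 mm play to the sides and 6 degrees either way round. If ears lie on the lugs, the lid's underside is 118.5 mm above the cooker's origin.
- seat (a point): centre of the black rubber gasket's top on the flange inside the collar, 104 mm above the cooker's origin when the gasket is of middling wear: a new or worn one stands up to 2 mm higher or lower, which is not measured. The lid's underside rests on it. It is springy, 15 N per mm.
- lug (a point): top middle of a lug, 60 degrees round from the +x axis. Lugs reach in to 70.5 mm from the centre. Their greased undersides are ramps falling 0.13 mm per degree clockwise (from above). Turned clockwise from mid-gap, the ears bite after 15 to 48 degrees, depending on the gasket; a stop ends the turn at 67. From the bite on the lid sinks with the turn: a hand that holds it up loads the lugs.
- tin_cup: tin cup with a strap handle, 62 mm high, loose bystander; origin under it.
- biscuit_cutter: tin biscuit cutter with a bow, 57 mm across, 50 mm high, loose bystander; origin under it.
- matchbox: matchbox 36x56x16 mm, loose bystander; origin under it.
- jar_lid: zinc jar lid, 63 mm across, 15 mm high, loose bystander; origin under it.
- preserves: closed glass jar of preserves, 66 mm across, 143 mm high, loose bystander; origin under it.
- spice_tin: small round tin, 49 mm across, 72 mm high, loose bystander; origin under it.
- empty_jar: low empty glass jar with a zinc lid, 68 mm across, 120 mm high, loose bystander; origin under it.
- jar_ring: flat red rubber jar ring, 65 mm across, 4 mm thick, loose bystander; origin under it.

How it is judged:
By the outcome, as a careful person would: the job done as asked, in the order asked, and still so for the second after the job is handed in, with the robot touching nothing.
It also fails if it takes over 64 s, if anything falls off the work surface, if the arm or the gripper's body presses on something with over 40 N, if the wrist force passes 120 N, or if a joint passes its speed limit or range.

## Working session

There is one attempt and no reset: what is moved stays moved. The work goes in short steps, Python scripts to look and compute and a tool call to move; the robot and the scene stay as the last step left them, time stands still between calls to the robot, and variables do not carry over. Pictures are saved under pics/ and viewed, at most 10 in all, crops included, and the job is handed in when it is done.

Besides the shell and the picture viewer there is one more tool, called after "Emit:" by a JSON object that holds its "api" and its "payload", one argument or row to a line. apply_moves: Moves the arm, as the interface text tells. Its arguments: {"type":"object","properties":{"rows":{"type":"array","items":{"type":"number","minimum":-1,"maximum":1}}},"required":["rows"]}

```bash
mkdir -p pics; ls; python3 - <<'E'
from plant import manip, eyes
import cv2
print(manip.observe(), manip.tcp_to_tips)
for n in("scene","top"):
    print(n,eyes.get_calibration(n))
    cv2.imwrite(f"pics/{n}0.png",cv2.resize(eyes.grab_frame(n)[...,::-1],(800,600),interpolation=cv2.INTER_CUBIC))
E
```

```text
pics
{'time_s': 0.0, 'qpos': array([ 1.14400085,  0.46836665, -0.01161232,  1.60363658,  0.00598139,
        1.07137108, -0.0563118 ]), 'qvel': array([-1.10401012e-03, -4.27244000e-04, -1.18155194e-04, -1.32353413e-03,
       -1.52399815e-03, -4.74857912e-06, -5.44226282e-04]), 'tau': array([ 1.47895939e-04, -5.32385123e+01,  2.13771412e-02, -2.51305372e+01,
        1.13708986e-02,  7.84499949e-03, -8.90190279e-06]), 'tool_pos': array([ 0.24312415, -0.60221438,  0.22723979]), 'ee_rot': array([-3.08228704e+00, -5.98731119e-01,  6.79378114e-04]), 'ft_force': array([-0.2010681 ,  0.26418481, -0.15548322]), 'torque': array([ 0.00538241,  0.00774472, -0.03931542]), 'grasp_force': 0.0, 'gripper_width': 0.08552350366799902} 0.019
scene {'fx': 499.1709361056141, 'fy': 499.1709361056141, 'cx': 266.7929625606147, 'cy': 185.38380083324242, 'k1': -0.2206377547507155, 'rvec': array([ 1.01187855, -2.07331877,  1.31045252]), 'tvec': array([0.10396763, 0.33933847, 0.87204199])}
top {'fx': 362.91533022037316, 'fy': 362.91533022037316, 'cx': 253.10435758508365, 'cy': 184.85842791006036, 'k1': -0.05868950078279429, 'rvec': array([ 2.1312514 , -2.18909152,  0.15924737]), 'tvec': array([-0.26168994,  0.55688088,  0.99279827])}
```

View pics/scene0.png

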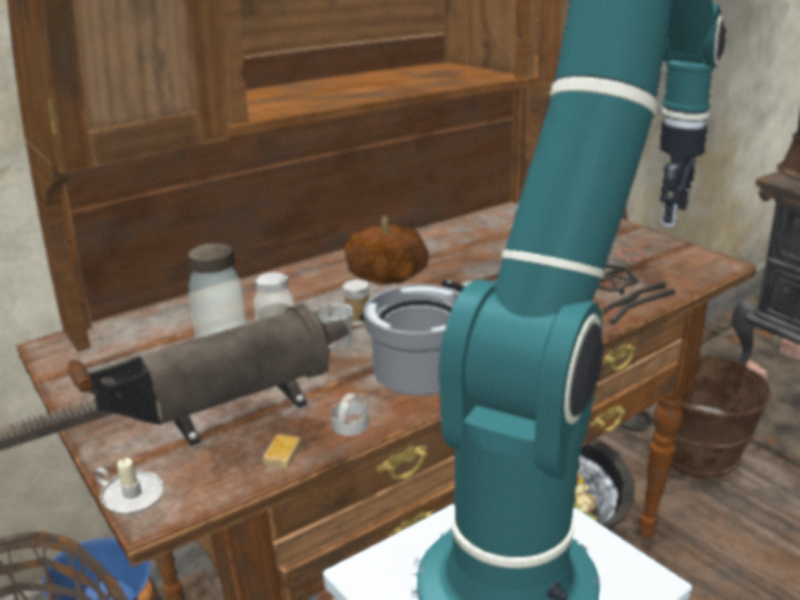

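View pics/top0.png

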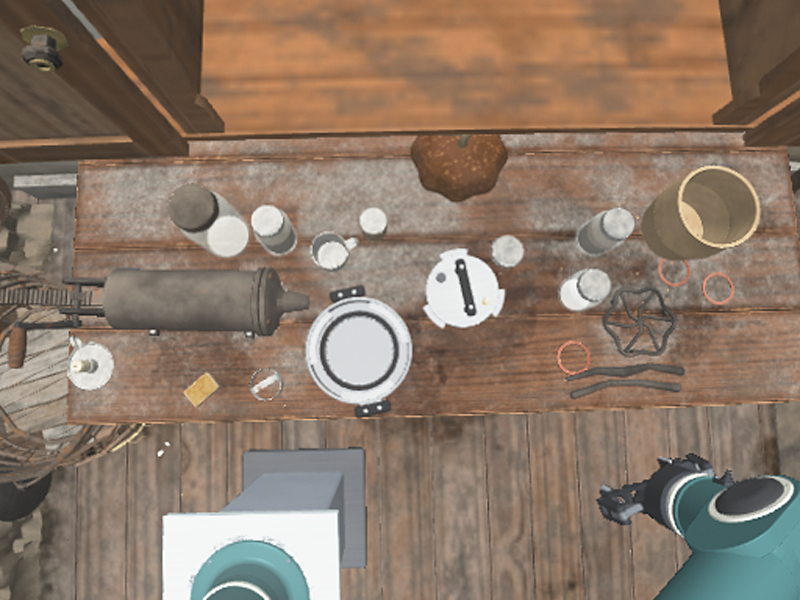

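```bash
cat > h.py <<'E'
import numpy as np, cv2
from scipy.spatial.transform import Rotation as R
from plant import manip, eyes, ticket
def ray(n,uv):
    c=eyes.get_calibration(n); M=R.from_rotvec(c["rvec"]).as_matrix()
    d=(np.asarray(uv,float)-[c["cx"],c["cy"]])/[c["fx"],c["fy"]]
    s=d.copy()
    for _ in range(30): s=d/(1+c["k1"]*(s@s))
    return -M.T@c["tvec"], M.T@np.append(s,1)
def at(n,uv,z):
    o,d=ray(n,uv); return o+d*(z-o[2])/d[2]
def tri(a,b):   # (name,uv) pairs -> point, miss distance
    (o,d),(p,e)=ray(*a),ray(*b)
    t=np.linalg.lstsq(np.c_[d,-e],p-o,rcond=None)[0]
    x,y=o+t[0]*d,p+t[1]*e; return (x+y)/2,np.linalg.norm(x-y)
def proj(n,P):
    c=eyes.get_calibration(n); M=R.from_rotvec(c["rvec"]).as_matrix()
    q=np.atleast_2d(P)@M.T+c["tvec"]; s=q[:,:2]/q[:,2:]
    return s*(1+c["k1"]*(s**2).sum(1,keepdims=True))*[c["fx"],c["fy"]]+[c["cx"],c["cy"]]
def crop(n,x,y,w,h,k,f):
    im=eyes.grab_frame(n)[...,::-1]; cv2.imwrite("pics/raw_"+f,im)
    cv2.imwrite("pics/"+f,cv2.resize(im[y:y+h,x:x+w],None,fx=k,fy=k,interpolation=cv2.INTER_CUBIC))
E
python3 - <<'E'
from h import *
crop("top",185,150,150,120,5,"c1.png")
for n in("scene","top"): print(n,ray(n,(256,192))[0])
k=.64
print("lid",at("top",(465*k,290*k),.01),"cook",at("top",(358*k,350*k),.1225))
E
```

```text
scene [-0.45386225  0.46967679  0.67810756]
top [ 0.41438726 -0.2588189   1.06091579]
lid [ 0.54789953 -0.40719771  0.01      ] cook [ 0.43865246 -0.21057077  0.1225    ]
```

View pics/c1.png

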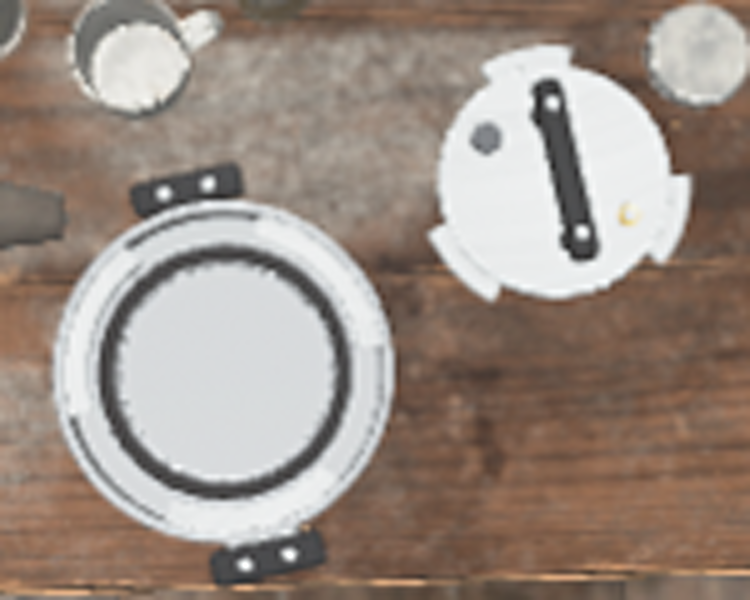

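```bash
cat > fit.py <<'E'
from h import *
from scipy.optimize import minimize
def ang(a): return np.radians(a)
def lidpts(p,z0=0):
    x,y,w=p; polys=[]
    t=np.linspace(0,2*np.pi,90)
    for z in(0,.0105): polys.append(np.c_[.068*np.cos(t),.068*np.sin(t),0*t+z])
    for k in(0,120,240):
        a=ang(k+np.linspace(-20,20,12))
        for z in (.002,.009): polys.append(np.r_[np.c_[.06*np.cos(a),.06*np.sin(a),0*a+z],np.c_[.08*np.cos(a),.08*np.sin(a),0*a+z][::-1]])
    return [q@R.from_euler("z",w).as_matrix().T+[x,y,z0] for q in polys]
def cookpts(p):
    x,y=p; t=np.linspace(0,2*np.pi,120)
    return [np.c_[x+.088*np.cos(t),y+.088*np.sin(t),0*t+.1225]]
def render(polys,box,k=8):
    x,y,w,h=box; m=np.zeros((h*k,w*k),np.uint8)
    for q in polys:
        uv=(proj("top",q)-[x-.5,y-.5])*k-.5
        cv2.fillPoly(m,[np.round(uv).astype(np.int32)],255)
    return cv2.resize(m,(w,h),interpolation=cv2.INTER_AREA)/255.
def mask(im,box,thr=(120,70)):
    x,y,w,h=box; c=im[y:y+h,x:x+w].astype(int)
    m=((c.min(2)>thr[0])&(np.ptp(c,2)<thr[1])).astype(np.uint8)
    cs=cv2.findContours(m,cv2.RETR_EXTERNAL,cv2.CHAIN_APPROX_NONE)[0]
    o=np.zeros_like(m); cv2.drawContours(o,[max(cs,key=cv2.contourArea)],-1,1,-1); return o
def fit(fn,p0,m,box,step):
    f=lambda p:((render(fn(p),box)-m)**2).sum()
    s=np.array([p0]+[np.array(p0)+np.eye(len(p0))[i]*step[i] for i in range(len(p0))])
    return minimize(f,p0,method="Nelder-Mead",options=dict(initial_simplex=s,xatol=1e-4,fatol=.05))
E
python3 - <<'E'
from fit import *
im=cv2.imread("pics/raw_c1.png")
b=(268,155,58,58); m=mask(im,b); print(m.sum())
r=fit(lidpts,[.548,-.407,ang(10)],m,b,[.006,.006,.1]); print("lid",r.x,np.degrees(r.x[2]),r.fun)
xy=r.x[:2]
B=lambda u,v:(185+(u+.5)/5-.5,150+(v+.5)/5-.5)
# bar ends, top z~.064
e=[at("top",B(*q),.064) for q in((547,80),(583,257))]; d=e[0]-e[1]
print("bar len",np.hypot(*d[:2]),"yaw",np.degrees(np.arctan2(d[1],d[0])),"mid",(e[0]+e[1])/2)
b2=(190,184,80,80); m2=mask(im,b2,(110,50)); print(m2.sum())
r2=fit(cookpts,[.4386,-.2106],m2,b2,[.006,.006]); print("cook",r2.x,r2.fun)
rv=[at("top",B(*q),.085) for q in((187,188),(268,557))]; d=rv[0]-rv[1]
print("handles",rv,np.hypot(*d[:2]),np.degrees(np.arctan2(d[1],d[0])))
# gap ends
for q in((128,247),(259,214),(72,418),(168,525),(383,345),(340,487)):
    P=at("top",B(*q),.1205)[:2]-r2.x; print(q,np.hypot(*P),np.degrees(np.arctan2(P[1],P[0])))
o=cv2.resize(np.hstack([m,m2[:58,:58]])*255,None,fx=5,fy=5)
E
```

```text
2192
lid [ 0.54848814 -0.40053147  0.18278035] 10.472542627206295 253.89456362937332
bar len 0.10102101647334116 yaw 8.953663255556933 mid [ 0.54779397 -0.39982536  0.064     ]
4334
cook [ 0.43960187 -0.21022539] 605.8238831218762
handles [array([ 0.53931765, -0.19129522,  0.085     ]), array([ 0.34147661, -0.23066861,  0.085     ])] 0.20172094614240685 11.255671454074923
(128, 247) 0.08063703516630295 36.21675323109254
(259, 214) 0.08318482518334396 -14.47701499702265
(72, 418) 0.08077584083098961 106.12214380616612
(168, 525) 0.08326745790181742 159.48074042558613
(383, 345) 0.08403729975266368 -82.64688625028265
(340, 487) 0.0850809560519854 -135.9743844227701
```

```bash
python3 - <<'E'
from fit import *
s=manip.observe(); M=R.from_rotvec(s["ee_rot"]).as_matrix(); print(M.round(4))
im=cv2.imread("pics/raw_c1.png")
B=lambda u,v:(185+(u+.5)/5-.5,150+(v+.5)/5-.5)
print(at("top",B(225,371.5),.1225))
# radial edges of the dark gasket / collar about the centre
g=cv2.cvtColor(im,cv2.COLOR_BGR2GRAY).astype(np.float32)
def edges(c,z,r0,r1,sign):
    P=[]
    for a in np.radians(np.arange(0,360,5)):
        rr=np.arange(r0,r1,.0005); q=np.c_[c[0]+rr*np.cos(a),c[1]+rr*np.sin(a),0*rr+z]
        uv=proj("top",q).astype(np.float32); v=cv2.remap(g,uv[None,:,0],uv[None,:,1],cv2.INTER_CUBIC)[0]
        d=sign*np.gradient(cv2.GaussianBlur(v[:,None],(1,5),0)[:,0]); i=d.argmax(); P.append(q[i,:2])
    P=np.array(P); c=np.array(c)
    for _ in range(20):
        A=np.c_[2*P,np.ones(len(P))]; b=(P**2).sum(1); x=np.linalg.lstsq(A,b,rcond=None)[0]
        r=np.sqrt(x[2]+x[:2]@x[:2]); e=abs(np.hypot(*(P-x[:2]).T)-r); P=P[e<=max(np.quantile(e,.95),.001)]
    return x[:2],r,len(P)
c=(.4396,-.2102)
print("rim",edges(c,.1225,.08,.098,-1)); print("gasket inner",edges(c,.104,.045,.062,-1)); print("gasket outer",edges(c,.104,.055,.07,1))
print("lid disc",edges((.5485,-.4005),.0105,.06,.075,-1))
m=mask(im,(268,155,58,58)); cv2.imwrite("pics/m.png",cv2.resize(np.hstack([m*255,im[155:213,268:326].min(2)]),None,fx=6,fy=6,interpolation=0))
E
```

```text
[[ 9.273e-01  3.744e-01 -6.000e-04]
 [ 3.744e-01 -9.273e-01  1.200e-03]
 [-1.000e-04 -1.300e-03 -1.000e+00]]
[ 0.43887585 -0.21180963  0.1225    ]
rim (array([ 0.44000623, -0.21084065]), np.float64(0.08764148320821953), 68)
gasket inner (array([ 0.43965622, -0.2111209 ]), np.float64(0.057774623862827904), 67)
gasket outer (array([ 0.43949225, -0.21055348]), np.float64(0.06637318194487456), 71)
lid disc (array([ 0.54842024, -0.4009134 ]), np.float64(0.06843647874640066), 55)
```

View pics/m.png

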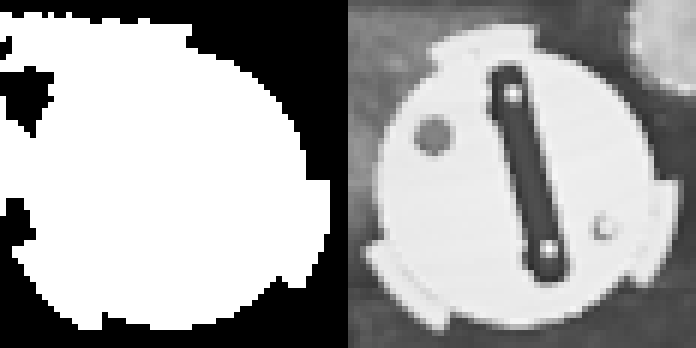

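```bash
python3 - <<'E'
from fit import *
im=cv2.imread("pics/raw_c1.png"); b=(268,155,58,58)
for t in(165,185):
    m=mask(im,b,(t,60)); r=fit(lidpts,[.5484,-.4009,ang(10)],m,b,[.004,.004,.1]); print("lid",r.x,np.degrees(r.x[2]),r.fun,m.sum())
E
```

```text
lid [ 0.54871276 -0.40104301  0.18797624] 10.770245482238401 16.9520799692426 1922
lid [ 0.54903928 -0.40106549  0.18913912] 10.836873154084753 20.52496732026144 1886
```

Emit:
{"api": "apply_moves", "payload": {
  "rows": [0,0,-0.25,1,0.672,-0.09,-1,0,0,-0.25,1,0.672,-0.09,-1,0,0,-0.25,1,0.672,-0.09,-1,0,0,-0.25,1,0.672,-0.09,-1,0,0,-0.25,1,0.672,-0.09,-1,0,0,-0.25,1,0.672,-0.09,-1,0,0,-0.25,1,0.672,-0.09,-1,0,0,-0.25,1,0.672,-0.09,-1,0,0,-0.25,1,0.672,-0.09,-1]
}}

```text
time_s: 1.27
tool_pos: [0.5418, -0.4028, 0.2012]
ee_rot: [3.128, 0.29, -0.001]
ft_force: [0.3, 0.4, -0.8]
gripper_width: 0.0851
grasp_force: 0.0
```

```bash
python3 - <<'E'
from h import *
s=manip.observe(); print(s["time_s"],s["tool_pos"],s["qpos"]); print(R.from_rotvec(s["ee_rot"]).as_matrix().round(4)); 
im=eyes.grab_frame("scene")[...,::-1]; cv2.imwrite("pics/raw_s1.png",im)
cv2.imwrite("pics/s1.png",cv2.resize(im[110:270,190:390],None,fx=4,fy=3.75,interpolation=2))
E
```

```text
1.275 [ 0.54178663 -0.40282258  0.20118847] [ 0.62550103  0.53682334 -0.05179258  1.55729617  0.03181948  1.04856265
 -0.82108509]
[[ 9.830e-01  1.836e-01 -8.000e-04]
 [ 1.836e-01 -9.830e-01 -8.000e-04]
 [-1.000e-03  6.000e-04 -1.000e+00]]
```

View pics/s1.png

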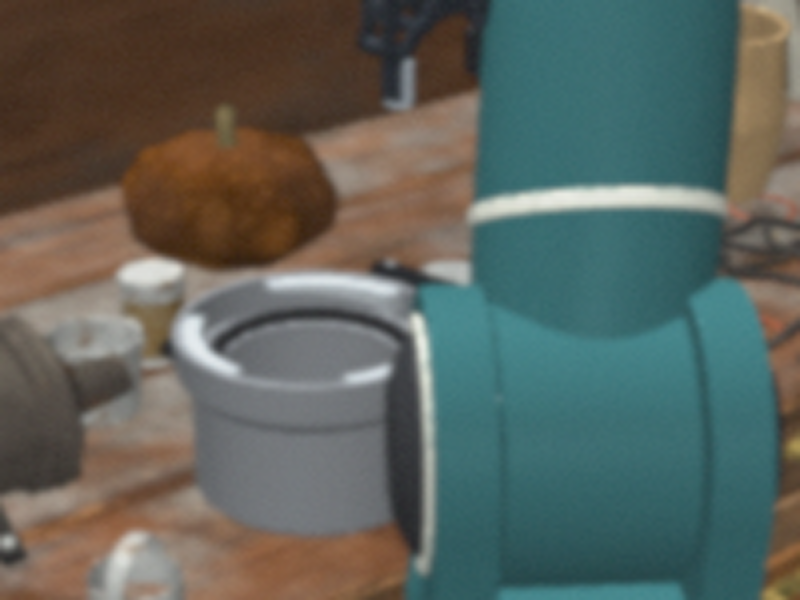

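```bash
python3 - <<'E'
from h import *
S=lambda u,v:(190+(u+.5)/4-.5,110+(v+.5)/3.75-.5)
B=lambda u,v:(185+(u+.5)/5-.5,150+(v+.5)/5-.5)
t=np.linspace(0,2*np.pi,720)
for z in(.1175,.1225,.1275):
    p=proj("scene",np.c_[.4397+.088*np.cos(t),-.2108+.088*np.sin(t),0*t+z]); p=(p-[190,110])*[4,3.75]
    print(z,"left",p[p[:,0].argmin()],"top",p[p[:,1].argmin()],"bottom",p[p[:,1].argmax()])
print("bar end",tri(("top",B(547,80)),("scene",S(380,266))))
s=manip.observe(); print(s["tool_pos"])
E
```

```text
0.1175 left [170.02591777 335.19695234] top [313.4008869  274.99153784] bottom [306.98267064 392.70272657]
0.1225 left [169.69304388 328.50474747] top [313.32159797 268.61758862] bottom [306.88112943 385.6906453 ]
0.1275 left [169.35979998 321.78906888] top [313.24202663 262.22355263] bottom [306.77920396 378.65125541]
bar end (array([ 0.59783271, -0.39423992,  0.05705093]), np.float64(0.0035222046056888464))
[ 0.54194019 -0.40273045  0.20130885]
```

Emit:
{"api": "apply_moves", "payload": {
  "rows": [0,0,0,0.022,0.007,-0.15,-1,0,0,0,0.022,0.007,-0.3,-1,0,0,0,0.022,0.007,-0.42,-1,0,0,0,0.022,0.007,-0.48,-1,0,0,0,0.022,0.007,-0.48,-1]
}}

```text
time_s: 1.95
tool_pos: [0.549, -0.3994, 0.0564]
ee_rot: [-3.127, -0.292, 0.002]
ft_force: [-0.3, -0.1, 0.6]
gripper_width: 0.0856
grasp_force: 0.0
```

```bash
python3 - <<'E'
from h import *
s=manip.observe(); print(s["tool_pos"],s["ft_force"]); 
crop("top",258,140,80,80,7,"g1.png")
E
```

```text
[ 0.5490031  -0.39935176  0.05638939] [-0.29526693 -0.12867504  0.59706307]
```

View pics/g1.png

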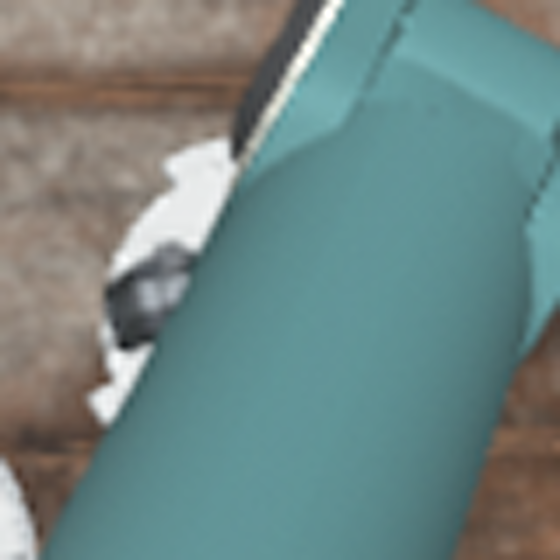

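Emit:
{"api": "apply_moves", "payload": {
  "rows": [0,0,0,0,0,0,1,0,0,0,0,0,0,1,0,0,0,0,0,0,1,0,0,0,0,0,0,1,0,0,0,0,0,0,1,0,0,0,0,0,0,1]
}}

```text
time_s: 2.75
tool_pos: [0.5504, -0.3994, 0.058]
ee_rot: [3.127, 0.294, 0.001]
ft_force: [-0.8, 0.0, 5.6]
gripper_width: 0.0153
grasp_force: 58.7
```

```bash
cat >> fit.py <<'E'
def edgefit(n,before,p0,z0,amax=3,dz=0.0,yaw=None):
    pass
E
python3 - <<'E'
from fit import *
s=manip.observe(); print(s["time_s"],s["tool_pos"],s["ft_force"],s["torque"],s["gripper_width"],s["grasp_force"]); print(R.from_rotvec(s["ee_rot"]).as_matrix().round(4))
im=eyes.grab_frame("top")[...,::-1]; cv2.imwrite("pics/raw_g2.png",im)
# visible left part of lid before / after closing: shift by registering the ear patches
a=cv2.imread("pics/raw_c1.png"); g1=cv2.imread("pics/raw_g1.png")
G=lambda i:cv2.cvtColor(i,cv2.COLOR_BGR2GRAY).astype(np.float32)
for (x,y,w,h) in((268,158,22,20),(268,190,10,14)):
    for nm,i in(("open",g1),("shut",im)): print(nm,x,cv2.phaseCorrelate(G(a)[y:y+h,x:x+w].copy(),G(i)[y:y+h,x:x+w].copy()))
E
```

```text
2.75 [ 0.55035156 -0.39937256  0.05803193] [-0.83189586  0.01826754  5.61062813] [ 0.00906195  0.17538134 -0.04247   ] 0.015272290399588667 58.73857140541077
[[ 9.825e-01  1.863e-01  9.000e-04]
 [ 1.863e-01 -9.825e-01 -8.000e-04]
 [ 7.000e-04  9.000e-04 -1.000e+00]]
open 268 ((-0.23442881882539268, -0.6831695023893705), 0.896216806769371)
shut 268 ((-0.3977921239580162, -0.5269529082589326), 0.8369680066903432)
open 268 ((-0.09780788959908016, 0.21487382432287294), 0.9301488224665324)
shut 268 ((-0.3821635111467847, -0.1625400888322046), 0.9242592112223307)
```

Emit:
{"api": "apply_moves", "payload": {
  "rows": [0,0,0,0,0,0.03,1,0,0,0,0,0,0.12,1,0,0,0,0,0,0.25,1,0,0,0,0,0,0.4,1,0,0,0,0,0,0.5,1,0,0,0,-0.04,0.07,0.53,1,0,0,0,-0.12,0.2,0.53,1,0,0,0,-0.2,0.34,0.53,1,0,0,0,-0.28,0.48,0.53,1,0,0,0,-0.34,0.58,0.53,1,0,0,0,-0.365,0.631,0.53,1,0,0,0,-0.365,0.631,0.53,1,0,0,0,-0.365,0.631,0.53,1]
}}

```text
time_s: 4.42
tool_pos: [0.4412, -0.2111, 0.2163]
ee_rot: [3.127, 0.292, 0.001]
ft_force: [0.1, -0.4, -4.4]
gripper_width: 0.0152
grasp_force: 59.0
```

```bash
python3 - <<'E'
from h import *
s=manip.observe(); print(s["tool_pos"],s["ft_force"],s["torque"],s["gripper_width"],s["grasp_force"],s["qpos"]); print(R.from_rotvec(s["ee_rot"]).as_matrix().round(4))
a=eyes.grab_frame("scene")[...,::-1]; b=eyes.grab_frame("top")[...,::-1]
cv2.imwrite("pics/raw_s3.png",a); cv2.imwrite("pics/raw_t3.png",b)
cv2.imwrite("pics/st3.png",np.hstack([cv2.resize(i,None,fx=4,fy=4,interpolation=2) for i in(a[100:250,210:310],b[160:310,185:285])]))
E
```

```text
[ 0.44116907 -0.21110597  0.2162958 ] [ 0.05595954 -0.40353785 -4.42715244] [-0.02599617 -0.02852912 -0.02424053] 0.01517218145055239 59.04397130012512 [ 0.48585989  0.21719107 -0.12306965  1.99422998  0.03363856  0.93096609
 -1.03899524]
[[ 9.827e-01  1.851e-01  8.000e-04]
 [ 1.851e-01 -9.827e-01 -9.000e-04]
 [ 6.000e-04  1.000e-03 -1.000e+00]]
```

View pics/st3.png

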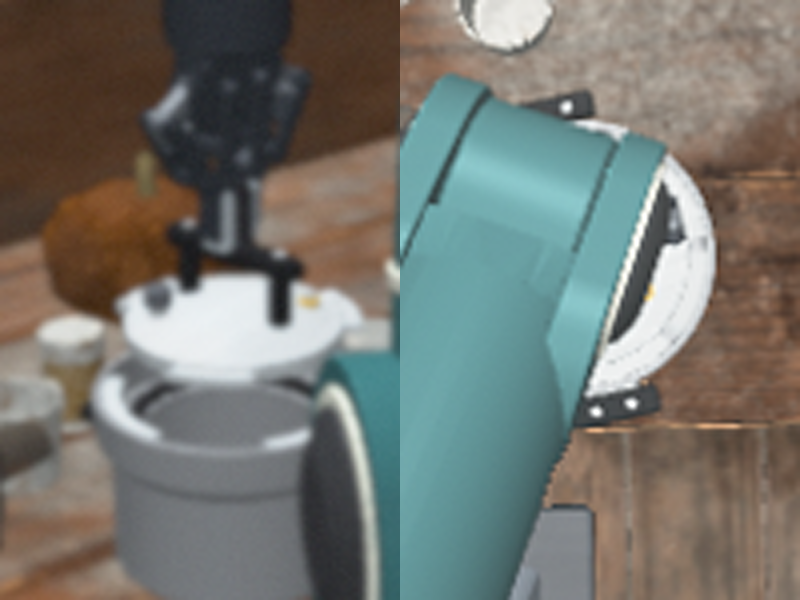

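```bash
sed -i '/^def edgefit/,$d; s/def render(polys,box,k=8)/CAM="top"\ndef render(polys,box,k=8)/; s/proj("top",q)-\[x-.5/proj(CAM,q)-[x-.5/' fit.py
python3 - <<'E'
import fit; from fit import *
fit.CAM="scene"
im=cv2.imread("pics/raw_s3.png"); b=(236,166,66,30)
yaw=np.arctan2(.1851,.9827)
x,y,w,h=b; c=im[y:y+h,x:x+w].astype(int); m=((c.min(2)>150)&(np.ptp(c,2)<60)).astype(np.uint8)
dome=lambda p:[np.c_[p[0]+r*np.cos(t),p[1]+r*np.sin(t),0*t+p[2]+zz] for t in[np.linspace(0,2*np.pi,90)] for r,zz in((.05,.016),(.03,.02))]
fn=lambda p:lidpts([p[0],p[1],yaw],p[2])
full=lambda p:fn(p)
# visible area only: fill dark bar/knob holes, drop the region under the front (rim lugs)
m=cv2.morphologyEx(m,cv2.MORPH_CLOSE,np.ones((9,9),np.uint8))
for z in (.158,):
    r=fit.fit(fn,[.44,-.2105,z],m,b,[.004,.004,.004]); print(r.x,r.fun,m.sum())
o=render(fn(r.x),b); v=np.dstack([m*255,(o*255),im[y:y+h,x:x+w].min(2)]).astype(np.uint8)
cv2.imwrite("pics/ov.png",cv2.resize(v,None,fx=8,fy=8,interpolation=0))
# top: visible right rim edge and lid? -> cooker rim in scene, outer edge left/back
E
```

```text
Traceback (most recent call last):
AttributeError: 'function' object has no attribute 'fit'
```

```bash
python3 - <<'E'
import fit as F; from h import *
F.CAM="scene"
im=cv2.imread("pics/raw_s3.png"); b=(236,166,66,30)
yaw=np.arctan2(.1851,.9827)
x,y,w,h=b; c=im[y:y+h,x:x+w].astype(int)
fn=lambda p:F.lidpts([p[0],p[1],yaw],p[2])
for t in(140,165):
    m=((c.min(2)>t)&(np.ptp(c,2)<60)).astype(np.uint8)
    m=cv2.morphologyEx(cv2.copyMakeBorder(m,9,9,9,9,0),cv2.MORPH_CLOSE,np.ones((9,9),np.uint8))[9:-9,9:-9]
    r=F.fit(fn,[.44,-.2105,.158],m,b,[.004,.004,.004]); print(r.x,r.fun,m.sum())
d=(F.render(fn(r.x),b)>.5).astype(int)
for row in m+2*d: print("".join(".mr#"[k] for k in row))
E
```

```text
[ 0.43213322 -0.20822285  0.16164985] 130.70151480199922 1378
[ 0.47442593 -0.2392043   0.13964501] 130.49128796616685 1234
..................................................................
..................................................................
..................................................................
.................rr......r#############rrr........................
..............rr########################rrrrrrr...................
...........rrrrr##################################................
.........rrrrrrr#####################################m###m........
.......####################################################.......
.....#######################################################m.....
....#########################################################m....
....mm########################################################m...
.....##########################################################m..
.....m#########################################################m..
.....m##########################################################m.
.....m################################
[... 333 characters left out ...]
######################mmmmmmmm
......m###################################################mmmmmmmm
......m################################################rr.........
......mm#############################################rrr..........
......mmmm#########################################rrr............
...........rrrr#################################rrrrr.............
.............rrr#############################rrrrrr...............
................########################rrrrrrrr..................
................######################rrrrrr......................
mmmmm............r###################m............................
mmmmm.................r##############.............................
```

```bash
python3 - <<'E'
import fit as F; from h import *
from scipy.optimize import minimize
F.CAM="scene"
im=cv2.imread("pics/raw_s3.png"); b=(236,166,66,30)
yaw=np.arctan2(.1851,.9827)
x,y,w,h=b; c=im[y:y+h,x:x+w].astype(int)
W=np.ones((h,w)); W[13:20,57:]=0; W[26:,:16]=0; W[20:,38:]=0;W[:8,10:22]=0
for t in(110,130,150,170):
    m=((c.min(2)>t)&(np.ptp(c,2)<60)).astype(np.uint8)
    m=cv2.morphologyEx(cv2.copyMakeBorder(m,9,9,9,9,cv2.BORDER_CONSTANT,value=0),cv2.MORPH_CLOSE,np.ones((9,9),np.uint8))[9:-9,9:-9]
    f=lambda p:(W*(F.render(F.lidpts([p[0],p[1],yaw],.158),b)-m)**2).sum()
    p0=np.array([.44,-.2105]); r=minimize(f,p0,method="Nelder-Mead",options=dict(initial_simplex=[p0,p0+[.005,0],p0+[0,.005]]))
    print(t,r.x,r.fun)
# cooker rim in scene, raw_s1: outer dark/bright edge vs predicted for back+left arc
g=cv2.cvtColor(cv2.imread("pics/raw_s1.png"),cv2.COLOR_BGR2GRAY).astype(np.float32)
P=[];A=[]
for a in np.radians(np.arange(20,150,4)):
    rr=np.arange(.078,.100,.0005); q=np.c_[.4397+rr*np.cos(a),-.2108+rr*np.sin(a),0*rr+.1225]
    uv=proj("scene",q).astype(np.float32); v=cv2.remap(g,uv[None,:,0],uv[None,:,1],2)[0]
    d=abs(np.gradient(cv2.GaussianBlur(v[:,None],(1,5),0)[:,0])); P.append(rr[d.argmax()]);A.append(a)
P=np.array(P);A=np.array(A)
print((P*1e3).round(1))
k=abs(P-.088)<.004
print(np.linalg.lstsq(np.c_[np.cos(A),np.sin(A)][k],P[k]-.088,rcond=None)[0],k.sum())
E
```

```text
110 [ 0.44521302 -0.2118568 ] 109.03058823529412
130 [ 0.44107031 -0.20907767] 83.51435601691657Traceback (most recent call last):
  File "<stdin>", line 12, in <module>
    res = _minimize_neldermead(fun, x0, args, callback, bounds=bounds,
                               **options)
    fxc = func(xc)
    fx = function(np.copy(x), *(wrapper_args + args))
  File "<stdin>", line 11, in <lambda>
  File "fit.py", line 19, in render
    uv=(proj(CAM,q)-[x-.5,y-.5])*k-.5
        ~~~~^^^^^^^
  File "h.py", line 17, in proj
    c=eyes.get_calibration(n); M=R.from_rotvec(c["rvec"]).as_matrix()
ValueError: time passes only in moves, steps and waits
```

Emit:
{"api": "apply_moves", "payload": {
  "rows": [0,0,0.012,0,0.003,-0.06,1,0,0,0.012,0,0.003,-0.11,1,0,0,0.012,0,0.003,-0.13,1,0,0,0.012,0,0.003,-0.14,1,0,0,0.012,0,0.003,-0.147,1,0,0,0.012,0,0.003,-0.154,1,0,0,0.012,0,0.003,-0.154,1]
}}

```text
time_s: 5.4
tool_pos: [0.4405, -0.2088, 0.1701]
ee_rot: [3.126, 0.309, 0.0]
ft_force: [0.2, -0.8, -5.5]
gripper_width: 0.0148
grasp_force: 59.0
```

```bash
cat > st.py <<'E'
from h import *
s=manip.observe(); M=R.from_rotvec(s["ee_rot"]).as_matrix()
print("t",round(s["time_s"],2),"pos",s["tool_pos"].round(4),"F",s["ft_force"].round(2),"T",s["torque"].round(3),"w",round(s["gripper_width"],4),"yaw",np.degrees(np.arctan2(M[1,0],M[0,0])).round(2),"tilt",M[2,:2].round(4))
E
python3 st.py
```

```text
t 5.4 pos [ 0.4405 -0.2088  0.1701] F [ 0.17 -0.76 -5.48] T [ 0.004  0.02  -0.02 ] w 0.0148 yaw 11.28 tilt [0.0001 0.0001]
```

Emit:
{"api": "apply_moves", "payload": {
  "rows": [0,0,0,0,-0.003,-0.01,1,0,0,0,0,-0.003,-0.02,1,0,0,0,0,-0.003,-0.027,1,0,0,0,0,-0.003,-0.03,1,0,0,0,0,-0.003,-0.03,1]
}}

```text
time_s: 6.02
tool_pos: [0.4409, -0.2099, 0.162]
ee_rot: [3.126, 0.308, 0.001]
ft_force: [-2.9, 0.7, 4.2]
gripper_width: 0.0149
grasp_force: 60.5
```

```bash
python3 st.py
```

```text
t 6.03 pos [ 0.4409 -0.2099  0.162 ] F [-2.92  0.66  4.25] T [0.162 0.549 0.028] w 0.0149 yaw 11.27 tilt [0.0008 0.0008]
```

Emit:
{"api": "apply_moves", "payload": {
  "rows": [0,0,0,0,0,0.003,-0.5,0,0,0,0,0,0.003,-0.5,0,0,0,0,0,0.003,-0.5,0,0,0,-0.004,0,0.003,-0.5,0,0,0,-0.004,0,0.003,-0.5,0,0,0,-0.004,0,0.003,-0.5]
}}

```text
time_s: 6.78
tool_pos: [0.4392, -0.2097, 0.1619]
ee_rot: [3.126, 0.309, -0.0]
ft_force: [0.4, 0.2, 0.3]
gripper_width: 0.0642
grasp_force: 0.0
```

```bash
python3 - <<'E'
import st; from h import *
a=eyes.grab_frame("scene")[...,::-1]; b=eyes.grab_frame("top")[...,::-1]
cv2.imwrite("pics/raw_s4.png",a); cv2.imwrite("pics/raw_t4.png",b)
cv2.imwrite("pics/st4.png",np.hstack([cv2.resize(i,None,fx=4,fy=4,interpolation=2) for i in(a[100:250,210:310],b[160:310,185:285])]))
E
```

```text
t 6.78 pos [ 0.4392 -0.2097  0.1619] F [0.37 0.21 0.3 ] T [ 0.027 -0.011 -0.001] w 0.0642 yaw 11.27 tilt [-0.  0.]
```

View pics/st4.png

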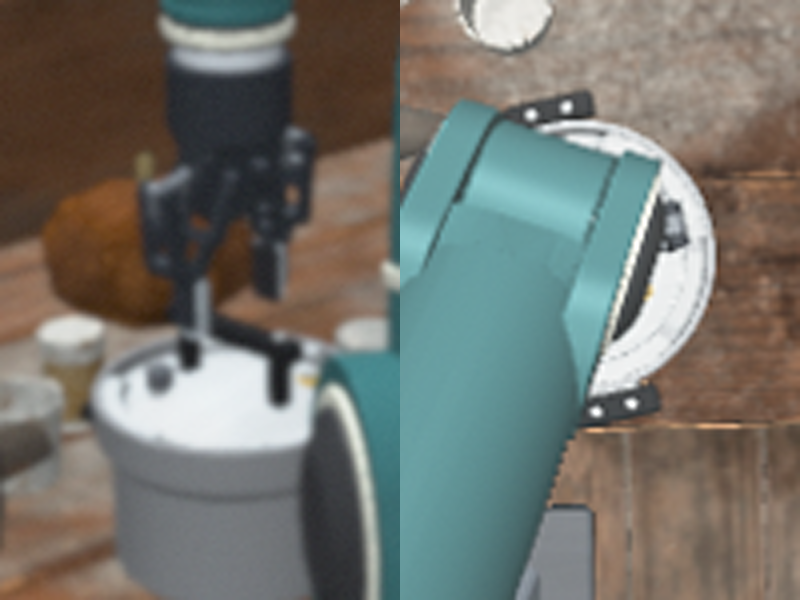

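Emit:
{"api": "apply_moves", "payload": {
  "rows": [0,0,0,0,0,-0.004,-0.5,0,0,0,0,0,-0.004,1,0,0,0,0,0,-0.004,1,0,0,0,0,0,-0.004,1,0,0,0,0,0,-0.004,1,0,0,0,0,0,-0.004,1]
}}

```text
time_s: 7.62
tool_pos: [0.4393, -0.2098, 0.1609]
ee_rot: [3.126, 0.309, 0.0]
ft_force: [-0.5, -0.0, 2.8]
gripper_width: 0.0156
grasp_force: 58.6
```

```bash
python3 st.py
```

```text
t 7.62 pos [ 0.4393 -0.2098  0.1609] F [-0.54 -0.04  2.81] T [0.012 0.126 0.054] w 0.0156 yaw 11.27 tilt [0.0001 0.0002]
```

Emit:
{"api": "apply_moves", "payload": {
  "rows": [0,0,-0.07,0,0,0,1,0,0,-0.14,0,0,0,1,0,0,-0.21,0,0,0,1,0,0,-0.28,0,0,0,1,0,0,-0.28,0,0,0,1]
}}

```text
time_s: 8.25
tool_pos: [0.4396, -0.2098, 0.1609]
ee_rot: [3.141, -0.035, 0.001]
ft_force: [0.8, -1.1, 2.2]
gripper_width: 0.0157
grasp_force: 58.6
```

```bash
python3 st.py
```

```text
t 8.25 pos [ 0.4396 -0.2098  0.1609] F [ 0.83 -1.13  2.22] T [-0.027 -0.047 -0.02 ] w 0.0157 yaw -1.28 tilt [0.0006 0.0003]
```

Emit:
{"api": "apply_moves", "payload": {
  "rows": [0,0,-0.04,0,0,0,1,0,0,-0.08,0,0,0,1,0,0,-0.12,0,0,0,1,0,0,-0.16,0,0,0,1,0,0,-0.2,0,0,0,1,0,0,-0.2,0,0,0,1]
}}

```text
time_s: 9.0
tool_pos: [0.4393, -0.2098, 0.1608]
ee_rot: [3.129, -0.284, 0.0]
ft_force: [-0.3, -0.6, 4.8]
gripper_width: 0.0156
grasp_force: 58.8
```

```bash
python3 st.py
```

```text
t 9.0 pos [ 0.4393 -0.2098  0.1608] F [-0.25 -0.61  4.85] T [-0.009 -0.003  0.034] w 0.0156 yaw -10.36 tilt [0.0001 0.0001]
```

Emit:
{"api": "apply_moves", "payload": {
  "rows": [0,0,-0.04,0,0,0,1,0,0,-0.08,0,0,0,1,0,0,-0.12,0,0,0,1,0,0,-0.12,0,0,0,1]
}}

```text
time_s: 9.5
tool_pos: [0.4393, -0.2098, 0.1607]
ee_rot: [3.112, -0.431, 0.0]
ft_force: [-0.8, -0.7, 4.1]
gripper_width: 0.0155
grasp_force: 58.8
```

```bash
python3 st.py
```

```text
t 9.5 pos [ 0.4393 -0.2098  0.1607] F [-0.76 -0.71  4.08] T [-0.031 -0.024  0.038] w 0.0155 yaw -15.76 tilt [0.0001 0.0001]
```

Emit:
{"api": "apply_moves", "payload": {
  "rows": [0,0,-0.04,0,0,0,1,0,0,-0.08,0,0,0,1,0,0,-0.12,0,0,0,1,0,0,-0.12,0,0,0,1]
}}

```text
time_s: 10.0
tool_pos: [0.4392, -0.2098, 0.1604]
ee_rot: [3.088, -0.576, -0.0]
ft_force: [2.4, -2.1, -3.3]
gripper_width: 0.0156
grasp_force: 59.0
```

```bash
python3 st.py
```

```text
t 10.0 pos [ 0.4392 -0.2098  0.1604] F [ 2.37 -2.13 -3.31] T [-0.423 -0.447  0.467] w 0.0156 yaw -21.13 tilt [-0.      0.0003]
```

Emit:
{"api": "apply_moves", "payload": {
  "rows": [0,0,0,0,0,-0.002,1,0,0,0,0,0,-0.004,1,0,0,0,0,0,-0.004,1]
}}

```text
time_s: 10.38
tool_pos: [0.4394, -0.2099, 0.1602]
ee_rot: [3.088, -0.576, 0.001]
ft_force: [-0.0, -1.1, 7.3]
gripper_width: 0.0156
grasp_force: 59.9
```

```bash
python3 st.py
```

```text
t 10.38 pos [ 0.4394 -0.2099  0.1602] F [-0.03 -1.11  7.27] T [-0.158  0.163  0.375] w 0.0156 yaw -21.14 tilt [0.0004 0.    ]
```

Emit:
{"api": "apply_moves", "payload": {
  "rows": [0,0,-0.03,0,0,-0.001,1,0,0,-0.06,0,0,-0.002,1,0,0,-0.06,0,0,-0.002,1]
}}

```text
time_s: 10.75
tool_pos: [0.4398, -0.21, 0.1599]
ee_rot: [3.074, -0.648, 0.002]
ft_force: [-1.1, -1.1, 6.6]
gripper_width: 0.015
grasp_force: 60.2
```

```bash
python3 st.py
```

```text
t 10.75 pos [ 0.4398 -0.21    0.1599] F [-1.05 -1.11  6.64] T [-0.205  0.079  0.424] w 0.015 yaw -23.82 tilt [0.0015 0.    ]
```

Emit:
{"api": "apply_moves", "payload": {
  "rows": [0,0,-0.04,0,0,-0.0008,1,0,0,-0.08,0,0,-0.0016,1,0,0,-0.08,0,0,-0.0016,1]
}}

```text
time_s: 11.12
tool_pos: [0.4401, -0.21, 0.1596]
ee_rot: [3.052, -0.743, 0.003]
ft_force: [-0.5, -0.8, 7.7]
gripper_width: 0.0155
grasp_force: 60.5
```

```bash
python3 st.py
```

```text
t 11.12 pos [ 0.4401 -0.21    0.1596] F [-0.46 -0.83  7.73] T [-0.227  0.01   0.62 ] w 0.0155 yaw -27.38 tilt [0.002  0.0001]
```

Emit:
{"api": "apply_moves", "payload": {
  "rows": [0,0,-0.025,0,0,0.0005,1,0,0,-0.05,0,0,0.0005,1,0,0,-0.05,0,0,0.0005,1]
}}

```text
time_s: 11.5
tool_pos: [0.4401, -0.21, 0.1595]
ee_rot: [3.037, -0.801, 0.003]
ft_force: [0.2, -2.0, 5.4]
gripper_width: 0.0152
grasp_force: 60.7
```

```bash
python3 st.py
```

```text
t 11.5 pos [ 0.4401 -0.21    0.1595] F [ 0.24 -2.01  5.44] T [-0.284 -0.143  0.841] w 0.0152 yaw -29.57 tilt [0.002  0.0002]
```

Emit:
{"api": "apply_moves", "payload": {
  "rows": [0,0,0,0,0,0,1,0,0,0,0,0,0,1]
}}

```text
time_s: 11.75
tool_pos: [0.4401, -0.21, 0.1595]
ee_rot: [3.037, -0.801, 0.003]
ft_force: [0.7, -1.1, 6.0]
gripper_width: 0.0156
grasp_force: 60.7
```

```bash
python3 st.py
```

```text
t 11.75 pos [ 0.4401 -0.21    0.1595] F [ 0.69 -1.15  5.99] T [-0.268 -0.148  0.85 ] w 0.0156 yaw -29.56 tilt [0.002  0.0001]
```

Emit:
{"api": "apply_moves", "payload": {
  "rows": [0,0,0,0,0,0,-0.6,0,0,0,0,0,0,-0.6,0,0,0,0,0,0,-0.6,0,0,0,0,0,0,-0.6]
}}

```text
time_s: 12.25
tool_pos: [0.439, -0.2096, 0.1584]
ee_rot: [-3.037, 0.805, 0.001]
ft_force: [-0.6, 0.4, 0.5]
gripper_width: 0.068
grasp_force: 0.0
```

```bash
python3 st.py
```

```text
t 12.25 pos [ 0.439  -0.2096  0.1584] F [-0.61  0.43  0.51] T [-0.041 -0.041  0.026] w 0.068 yaw -29.69 tilt [-0.0006 -0.    ]
```

Emit:
{"api": "apply_moves", "payload": {
  "rows": [0,0,0,0,0,0,1,0,0,0,0,0,0,1,0,0,0,0,0,0,1,0,0,0,0,0,0,1,0,0,0,0,0,0,1]
}}

```text
time_s: 12.88
tool_pos: [0.4393, -0.2096, 0.1588]
ee_rot: [3.037, -0.803, 0.0]
ft_force: [-1.9, 1.3, 3.9]
gripper_width: 0.0156
grasp_force: 58.6
```

```bash
python3 st.py
```

```text
t 12.88 pos [ 0.4393 -0.2096  0.1588] F [-1.93  1.31  3.91] T [0.177 0.299 0.407] w 0.0156 yaw -29.62 tilt [0.0001 0.0001]
```

Emit:
{"api": "apply_moves", "payload": {
  "rows": [0,0,-0.01,0,0,0,1,0,0,-0.01,0,0,0,1]
}}

```text
time_s: 13.12
tool_pos: [0.4393, -0.2097, 0.1588]
ee_rot: [3.034, -0.816, 0.0]
ft_force: [-2.4, 0.2, 4.8]
gripper_width: 0.0152
grasp_force: 59.3
```

```bash
python3 st.py
```

```text
t 13.12 pos [ 0.4393 -0.2097  0.1588] F [-2.37  0.19  4.8 ] T [0.239 0.369 0.534] w 0.0152 yaw -30.1 tilt [0.0001 0.0001]
```

Emit:
{"api": "apply_moves", "payload": {
  "rows": [0,0,-0.01,0,0,0,1,0,0,-0.01,0,0,0,1]
}}

```text
time_s: 13.38
tool_pos: [0.4393, -0.2097, 0.1588]
ee_rot: [3.031, -0.827, 0.0]
ft_force: [-2.0, 1.4, 5.6]
gripper_width: 0.0154
grasp_force: 60.0
```

```bash
python3 st.py
```

```text
t 13.38 pos [ 0.4393 -0.2097  0.1588] F [-2.05  1.39  5.59] T [0.14  0.369 0.642] w 0.0154 yaw -30.52 tilt [0.0001 0.0003]
```

Emit:
{"api": "apply_moves", "payload": {
  "rows": [0,0,0,0,0,0,-1,0,0,0,0,0,0,-1,0,0,0,0,0,0,-1,0,0,0,0,0,0,-1,0,0,0,0,0,0.05,-1,0,0,0,0,0,0.15,-1,0,0,0,0,0,0.3,-1,0,0,0,0.2,-0.2,0.3,-1,0,0,0,0.4,-0.4,0.3,-1,0,0,0,0.5,-0.6,0.3,-1,0,0,0,0.5,-0.8,0.3,-1,0,0,0,0.5,-1,0.3,-1,0,0,0,0.5,-1,0.3,-1]
}}

```text
time_s: 15.0
tool_pos: [0.5882, -0.5135, 0.2491]
ee_rot: [3.028, -0.832, -0.0]
ft_force: [1.1, -0.3, 0.1]
gripper_width: 0.0854
grasp_force: 0.0
```

```bash
python3 - <<'E'
import st; from h import *
a=eyes.grab_frame("scene")[...,::-1]; b=eyes.grab_frame("top")[...,::-1]
cv2.imwrite("pics/raw_t5.png",b)
cv2.imwrite("pics/st5.png",np.hstack([cv2.resize(i,None,fx=4,fy=4,interpolation=2) for i in(a[100:250,210:310],b[160:310,185:285])]))
o=cv2.imread("pics/raw_c1.png"); d=cv2.absdiff(o,b).max(2); print("left of x=180 changed px",(d[120:270,:185]>40).sum())
E
```

```text
t 15.0 pos [ 0.5882 -0.5135  0.2491] F [ 1.14 -0.29  0.09] T [ 0.025 -0.008  0.007] w 0.0854 yaw -30.73 tilt [0.0004 0.0018]
left of x=180 changed px 29
```

View pics/st5.png

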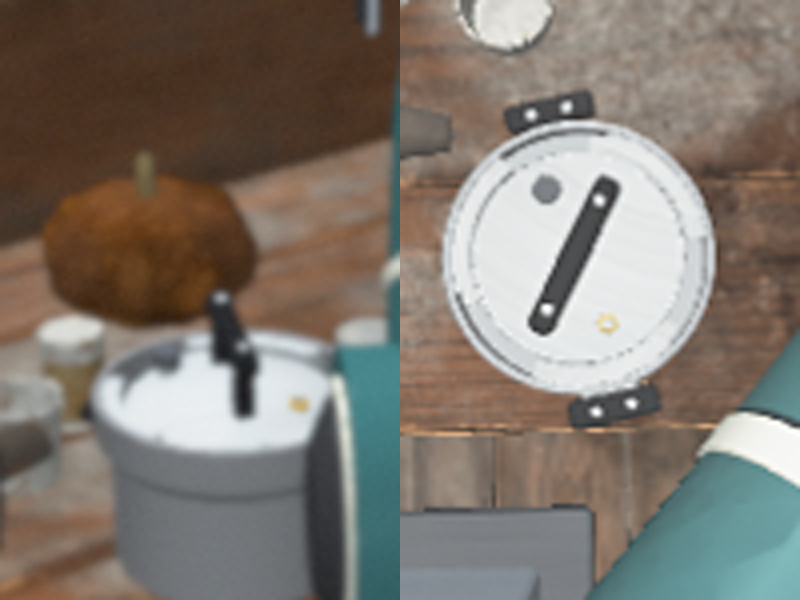

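```bash
python3 - <<'E'
from h import *
def bar(f,x,y,w,h,z):
    g=cv2.imread(f)[y:y+h,x:x+w].max(2)
    m=(g<110).astype(np.uint8); m=cv2.morphologyEx(m,cv2.MORPH_CLOSE,np.ones((3,3),np.uint8))
    n,l,s,c=cv2.connectedComponentsWithStats(m); k=1+s[1:,4].argmax()
    v,u=np.nonzero(l==k); P=np.array([at("top",(a+x,b+y),z)[:2] for a,b in zip(u,v)])
    e,V=np.linalg.eigh(np.cov(P.T)); d=V[:,1]*np.sign(V[0,1]); q=(P-P.mean(0))@V
    return len(P),P.mean(0),np.degrees(np.arctan2(d[1],d[0])),np.ptp(q,0)
print(bar("pics/raw_c1.png",275,160,46,46,.064)); print(bar("pics/raw_t5.png",212,198,38,52,.168))
E
```

```text
(185, array([ 0.54603779, -0.39937067]), np.float64(10.138574302922372), array([0.0181531 , 0.10146333]))
(244, array([ 0.43961069, -0.21068196]), np.float64(-26.810554983387938), array([0.01501308, 0.10230792]))
```

```bash
python3 -c "
from plant import ticket; print(ticket.close_job())"
```

```text
the job is handed in; nothing more can be done
None
```

The lid is level in the collar and turned clockwise about 37–40° by its bar; the highest turning moment I read was about 0.85 N m, just over the 0.65–0.8 target but under the 1.0 forcing limit. The gripper is clear, the things left of the pot look unmoved in the top picture (those on the right I didn't check), and the job is handed in at about 15 s; no verdict came back.

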